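Load a cutting die into the spring-jaw holder

TASK

Slide the trapezoid-shaped cutting die over the board, never lifting it clear of it, into the die holder's pocket with its narrow end towards the sprung jaw: press the jaw back with the die and keep it back while you slide the die in past the small nub, then let the jaw come forward so that it clamps the die squarely against the fixed side wall opposite, behind the nub. Leave the small stack of oval leather blanks where it lies.

Things in the scene. Friction and masses are not known exactly. Their poses are not given: they have to be found in the camera images.
- die_center (a point): Centre, half-way up, of the loose trapezoid die: grey strip-steel ring, 90 mm long (own x), 62 mm wide near its wide end (-x), narrowing to 49 mm near its narrow end (+x), corners rounded, ends flat, 30 mm high, 0.2 kg. Hollow: x = -42 to +37, 56 to 42 mm wide, open above; a cross bar 10 to 15 mm above the board spans it from x = -15 to +7. Own x starts within 0.5 rad of world +y.
- holder_seat (a point): Where the die's centre lies once seated in the fixed grey holder, 15 mm above the board; die length along this y. +x goes deeper in, mouth at -x, sprung jaw at +y. No floor: the die slides on the board. From here: side wall's inner face at y = -45 mm, x from -48 to +45, 12 mm thick; spring housing from y = +88, 36 mm high. Before the nub (x under -48) the -y side is open to slide the die in.
- jaw_face (a point): Point on the sprung jaw's flat steel face, 16.5 mm above the board, at holder x = -85 mm (opposite the open place before the nub). The face looks to the holder's -y and runs from holder x = -120 to +16 mm; the bar is 31 mm high, 12 mm thick.
- holder_jaw (a joint): Travel of the sprung jaw, m, along the holder's +y: 0 at rest (face at holder y = +39 mm), 0.006 with the die seated, over 0.018 needed for a square die to pass the nub, 0.034 at most. The spring pushes back with 2.5 N at rest, 4 N seated, 7 N at 0.018, 11 N at 0.034.
- oval_center (a point): Centre, half-way up, of the other die near the work, an oval one 105 x 66 x 30 mm (long side along x), a bystander that stands fast: keep clear of it. The two dies may swap starting places.
- navy_center (a point): Centre of a loose stack of dark oval leather blanks 83 x 50 x 19 mm, a bystander.
- nub (a point): Inner end of the nub at the mouth end of the holder's side wall: holder x = -43, y = -33 mm; the nub spans x = -48 to -38 and stands 12 mm out from the side wall's face. It and the walls are 34 mm high. Axes as the holder's.
- stop_wall (a point): Point on the inner face of the holder's stop wall, the deep end of the pocket, at holder y = 0, x = +30 mm. The face slants like the die's flank, 0.1 rad: x = +33 at y = -30, +27 at y = +30. The seated die has about 9 mm of play along x between it and the nub.
- die_narrow (a point): Middle of the outside of the trapezoid die's narrow end, 45 mm along the die's x from its centre; the flat there is 34 mm wide.
There are look-alikes about, which are no part of the job. Leave any pink look-alike of the part that bears die_center alone.

How it is judged:
By the outcome, as a careful person would: the job done as asked, in the order asked, and still so for the second after the job is handed in, with the robot touching nothing.
It also fails if it takes over 51 s, if anything falls off the work surface, if the arm or the gripper's body presses on something with over 40 N, if the wrist force passes 120 N, or if a joint passes its speed limit or range.

ROBOT

A 7-joint arm with a two-finger parallel gripper is mounted at the origin on a cart in front of the work surface, level with it; the furniture and walls round the work are solid. World frame = base frame: x ahead of the robot, y to its left, z up, the work surface at z = 0. Lengths are in m, angles in degrees, forces in N, time in s.
With the tool pointing down it reaches from about 0.425 to 0.875 m from the base axis. Payload 4.7 kg.
Tool frame: the origin (TCP) lies on the centre line of the jaws, within the pads' length; the fingertips stand 11 mm ahead of it and the grasp point (between the pads) lies 8 mm behind it (finger_overhang is the x of the fingertips in the tool frame, in m); x points along the fingers, z is the direction in which the jaws open and shut, and the axes are right-handed (so a half turn about x gives the same grasp; the last joint's range is limited). The gripper opens to 87 mm and grips with 3 to 60 N. Pads are 19 mm wide; open, the fingers measure 117 mm over their backs; the gripper's body (75 mm by 190 mm) begins 51 mm behind the grasp point.
Start: joints at [75.464, 18.392, -4.016, 83.108, 1.295, 78.541, -3.26], TCP at [0.172, -0.627, 0.198] pointing down, gripper open.
Joint ranges: [-163.93, 163.93], [-17.29, 119.83], [-79.2, 71.16], [3.27, 140.29], [-89.18, 269.18], [5.43, 117.66], [-154.24, 154.24]. Speed limits (degrees/s): [147.25, 147.25, 180, 180, 180, 180, 180].

INTERFACE

Orientations are given as [roll, pitch, yaw] about the fixed x, y, z axes, in that order (R = Rz(yaw) Ry(pitch) Rx(roll)).
In Python, from cell import get_obs, read_camera, sign_off, cut_out, finger_overhang gives the robot as it stands.
- The arm moves only by the tool servo_tool, never from a script. Its argument "rows" is one flat list of numbers, 5 for each row, row after row: the shift along the world's x, y, z in mm, then the turn about the world's z in degrees, then the closure, from 0 (fully open) to 1 (shut). A call has 1 to 10 rows; each row is the pose to reach, as a shift and turn from the pose commanded when the call began; what a row does not reach only later rows make up. A row lasts 1/12 s, in which the tool goes at most 41.7 mm and 7.16 degrees, less where a joint would pass 70% of its speed; a pose out of reach is approached as far as the arm can. A call with a gripper value outside its range is refused whole. The fingers move at their own pace and stop on an object; "force" is the grip in N (left out, the last holds). Time passes only in rows, so rows that repeat a pose let the fingers close. It gives the time, the measured TCP pose, the force and the opening at its end, in the units of the state.
- get_obs(): the state, without advancing time (a new reading comes with each control period).
- read_camera(name): name is "scene" or "top" or "wrist"; returns a dict with "frame" (480x640x3 uint8, blue, green, red), "range_z" (480x640 float32, m along the optical axis (not along the pixel's ray), 0 where there is no reading), "intrinsics" (3x3 intrinsics, pixels), "cam_to_world" (4x4, takes a point from camera to world coordinates); the wrist camera has in their place "tool_from_camera" (4x4, takes a point from camera to tool coordinates, whose origin is the TCP and whose axes are the tool frame's). Camera axes: x right, y down, z forward; pixel columns grow to the right and rows downward; lengths in m; the calibration is good to about 2 mm. A picture is of the moment at which its call begins: read the wrist's pose just before it.
- sign_off(): hands the job in, once; it reports no verdict.
Trained networks look in a picture, given as the dict that the camera call returned (one of the last four; its "shot" number tells which), for a name from the list of things; names that differ only in an ending like _2 or _b are one class to them, and where a whole thing is asked for, a point or a joint stands for the part that bears it (a point fixed in the world has none). Each returns a list of dicts, best first, with "score" (0 to 1); they miss things now and then, are a little off and sometimes report something else, mostly with a low value. They report only what shows in the picture. A call takes as long as a camera call. They do not tell look-alikes from the thing itself.
- cut_out(name, picture): "pixels" (480x640 bool, what is visible of it) and "extent" ([centre column, centre row, width, height] in pixels, round what is visible of it).
The state is a dict: "time_s": time; "qpos": joint angles; "joint_velocities": joint speeds; "effort": joint torques, N m; "tool_pos": TCP position; "tool_rot": TCP orientation; "force": force on the tool from outside, world axes, zero at the start; "wrist_torque": the same for the moment, N m; "grip_width": finger opening in m.
Only numpy, scipy, OpenCV 4.12 (cv2) and the standard library are available. Lean on these libraries where they do the work, as an engineer would, in place of code of your own. Each camera call takes 0.05 s, during which the arm holds its last target.

## Working session

There is one attempt and no reset: what is moved stays moved. The work goes in short steps, Python scripts to look and compute and a tool call to move; the robot and the scene stay as the last step left them, time stands still between calls to the robot, and variables do not carry over. Pictures are saved under pics/ and viewed, and the job is handed in when it is done.

Besides the shell and the picture viewer there is one more tool, called after "Call:" by a JSON object that holds its "fn" and its "kwargs". servo_tool: Moves the arm, as the interface text tells. Its arguments: {"type":"object","properties":{"rows":{"type":"array"},"force":{"type":"number"}},"required":["rows"]}

```bash
ls; mkdir -p pics; python3 - <<'E'
from cell import *
import cv2
o=get_obs();print(o['time_s'],o['tool_pos'],o['tool_rot'],o['grip_width'],finger_overhang)
for n in('scene','top'):
    p=read_camera(n);cv2.imwrite(f'pics/{n}0.png',p['frame']);print(n,p['cam_to_world'].round(3).tolist(),p['intrinsics'].tolist())
E
```

```text
pics
0.0 [ 0.17181814 -0.62626679  0.19644032] [-177.89436328   89.88996055  107.45364797] 0.0868456650368664 0.011
scene [[0.609, -0.45, 0.653, -0.079], [-0.793, -0.354, 0.496, -0.516], [0.008, -0.82, -0.573, 0.526], [0.0, 0.0, 0.0, 1.0]] [[468.1199584335535, 0.0, 313.28714857316413], [0.0, 468.1199584335535, 239.75020385351945], [0.0, 0.0, 1.0]]
top [[0.027, -0.981, 0.193, 0.293], [-0.999, -0.031, -0.018, -0.067], [0.024, -0.192, -0.981, 0.87], [0.0, 0.0, 0.0, 1.0]] [[523.3014932060578, 0.0, 322.8191189738558], [0.0, 523.3014932060578, 239.1048641349792], [0.0, 0.0, 1.0]]
```

View pics/scene0.png

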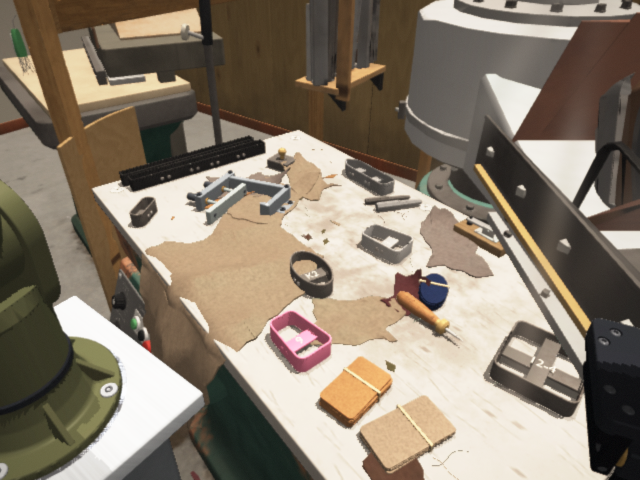

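View pics/top0.png

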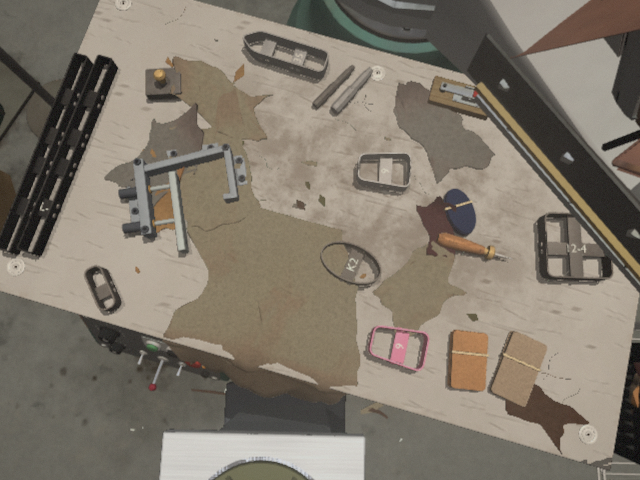

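```bash
cat > h.py <<'E'
from cell import *
import cv2,numpy as np
from scipy.spatial.transform import Rotation as Ro
def cloud(p,o=None):
    K=p['intrinsics'];d=p['range_z'];v,u=np.mgrid[:480,:640]
    P=np.stack([(u-K[0,2])/K[0,0]*d,(v-K[1,2])/K[1,1]*d,d,np.ones_like(d)],-1)
    if 'cam_to_world' in p: T=p['cam_to_world']
    else:
        W=np.eye(4);W[:3,:3]=Ro.from_euler('xyz',o['tool_rot'],degrees=True).as_matrix();W[:3,3]=o['tool_pos'];T=W@p['tool_from_camera']
    Q=(P@T.T)[...,:3];Q[d==0]=np.nan;return Q
def topmap(Q,x0,x1,y0,y1,s=1000,zmin=-.01,zmax=.06):
    # up=+x left=+y, 1px/mm; height map
    H=np.full((int((x1-x0)*s),int((y1-y0)*s)),np.nan)
    q=Q[np.isfinite(Q).all(-1)]
    m=(q[:,0]>x0)&(q[:,0]<x1)&(q[:,1]>y0)&(q[:,1]<y1);q=q[m];q=q[np.argsort(q[:,2])]
    H[((x1-q[:,0])*s).astype(int).clip(0,H.shape[0]-1),((y1-q[:,1])*s).astype(int).clip(0,H.shape[1]-1)]=q[:,2]
    return H
E
python3 - <<'E'
from h import *
p=read_camera('top');Q=cloud(p)
for n in ['die_center','holder_seat','jaw_face','holder_jaw','oval_center','navy_center','nub','stop_wall','die_narrow']:
    for r in cut_out(n,p)[:3]:
        m=r['pixels'];q=Q[m];print(n,round(r['score'],2),np.round(r['extent']),np.nanmedian(q,0).round(3))
o=get_obs();R=Ro.from_euler('xyz',o['tool_rot'],degrees=True).as_matrix();print(R.round(3))
b=Q[250:300,400:440].reshape(-1,3);print('board z',np.nanmedian(b,0))
f=p['frame'];cv2.imwrite('pics/hold.png',cv2.resize(f[130:265,105:265],None,fx=4.5,fy=4.5,interpolation=cv2.INTER_CUBIC))
cv2.imwrite('pics/die.png',cv2.resize(f[140:300,310:490],None,fx=4,fy=3.7,interpolation=cv2.INTER_CUBIC))
E
```

```text
die_center 0.83 [383. 173.  55.  40.] [ 0.582 -0.187  0.015]
die_center 0.78 [399. 349.  62.  49.] [ 0.288 -0.212  0.015]
holder_seat 0.66 [185. 198. 127. 112.] [0.544 0.17  0.029]
jaw_face 0.65 [170. 213.  40.  82.] [0.493 0.161 0.029]
jaw_face 0.64 [182. 199. 130. 109.] [0.543 0.172 0.029]
holder_jaw 0.8 [170. 214.  42.  81.] [0.496 0.161 0.029]
oval_center 0.86 [349. 264.  60.  47.] [ 0.421 -0.133  0.015]
nub 0.77 [183. 199. 134. 111.] [0.543 0.17  0.028]
stop_wall 0.97 [183. 200. 130. 111.] [0.544 0.17  0.028]
die_narrow 0.8 [385. 174.  57.  46.] [ 0.584 -0.188  0.015]
die_narrow 0.7 [399. 351.  65.  46.] [ 0.287 -0.215  0.015]
[[ 0.     0.964  0.265]
 [-0.     0.265 -0.964]
 [-1.    -0.     0.   ]]
board z [ 0.4084466  -0.24670366  0.00404582]
```

View pics/hold.png

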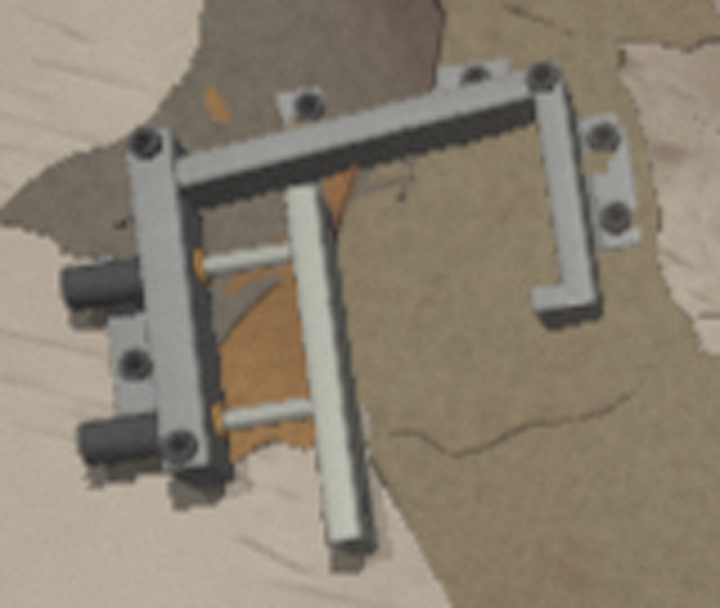

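View pics/die.png

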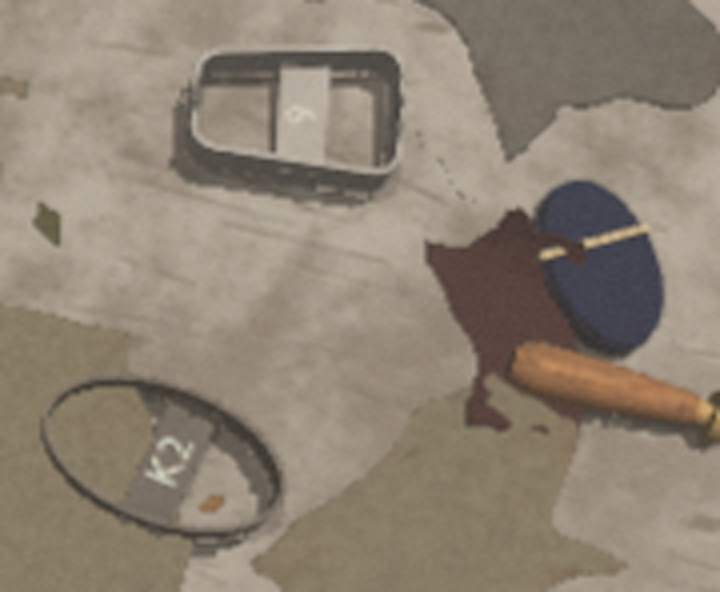

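The job's die is the grey trapezoid at (384,172). Its look-alikes are the pink one (398,348), the long tray (287,57), the dark oval (350,264) and the dark square "2-4" (575,248). The close crop confirms the choice: a grey ring with a cross bar, narrow end to the left (+y). The holder opens towards the bottom of the picture. Next I measure from rectified views.

```bash
cat >> h.py <<'E'
def rect(p,z,x0,x1,y0,y1,s=2.0,o=None,img=None):
    """orthographic resample on plane z; up=+x,left=+y; s px/mm"""
    K=p['intrinsics']
    if 'cam_to_world' in p:T=p['cam_to_world']
    else:
        W=np.eye(4);W[:3,:3]=Ro.from_euler('xyz',o['tool_rot'],degrees=True).as_matrix();W[:3,3]=o['tool_pos'];T=W@p['tool_from_camera']
    h,w=int((x1-x0)*1000*s),int((y1-y0)*1000*s)
    v,u=np.mgrid[:h,:w];X=x1-v/s/1000;Y=y1-u/s/1000
    P=np.stack([X,Y,np.full_like(X,z),np.ones_like(X)],-1)@np.linalg.inv(T).T
    U=P[...,0]/P[...,2]*K[0,0]+K[0,2];V=P[...,1]/P[...,2]*K[1,1]+K[1,2]
    return cv2.remap(p['frame'] if img is None else img,U.astype(np.float32),V.astype(np.float32),cv2.INTER_CUBIC)
def grid(im,x1,y1,s,step=20):
    im=im.copy()
    X=np.ceil((x1*1000-im.shape[0]/s)/step)*step
    while X<x1*1000:
        r=int((x1*1000-X)*s);cv2.line(im,(0,r),(im.shape[1],r),(0,255,255) if X%100==0 else (90,200,90),1);cv2.putText(im,str(int(X)),(0,r),0,.35,(0,0,255));X+=step
    Y=np.ceil((y1*1000-im.shape[1]/s)/step)*step
    while Y<y1*1000:
        c=int((y1*1000-Y)*s);cv2.line(im,(c,0),(c,im.shape[0]),(0,255,255) if Y%100==0 else (90,200,90),1);cv2.putText(im,str(int(Y)),(c,10),0,.35,(0,0,255));Y+=step
    return im
E
python3 - <<'E'
from h import *
p=read_camera('top');s=3.
a=rect(p,.033,.42,.62,.04,.27,s);cv2.imwrite('pics/rh.png',grid(a,.62,.27,s))
a=rect(p,.030,.53,.64,-.27,-.12,5.);cv2.imwrite('pics/rd.png',grid(a,.64,-.12,5.,10))
m=cut_out('die_center',p)[0]['pixels'];Q=cloud(p)[m];t=Q[(Q[:,2]>.022)][:,:2]*1000
print(len(t),cv2.minAreaRect(t.astype(np.float32)), np.nanmax(Q[:,2]),t.mean(0))
m=cut_out('oval_center',p)[0]['pixels'];Q=cloud(p)[m];t=Q[(Q[:,2]>.022)][:,:2]*1000
print('oval',cv2.minAreaRect(t.astype(np.float32)))
E
```

```text
382 ((583.430419921875, -182.37844848632812), (89.84296417236328, 62.52267837524414), 88.90678405761719) 0.034851758317298254 [ 584.29202805 -184.97505395]
oval ((421.4712219238281, -128.55148315429688), (102.13973236083984, 62.12894058227539), 72.69851684570312)
```

View pics/rh.png

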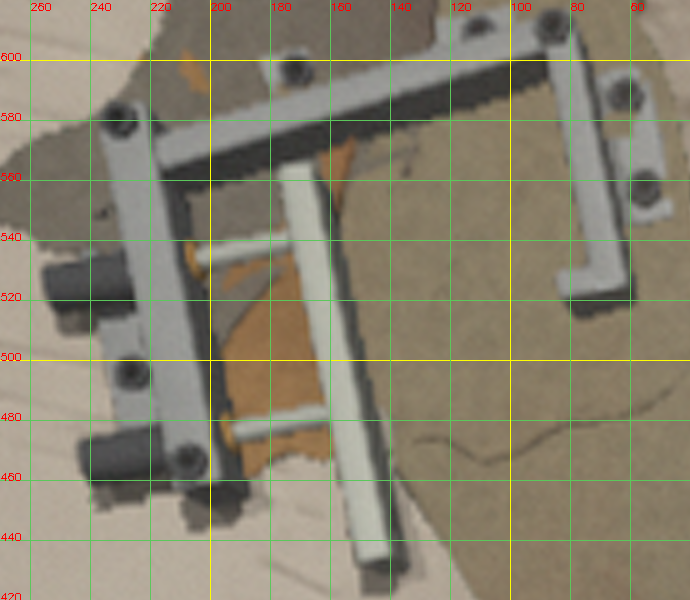

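View pics/rd.png

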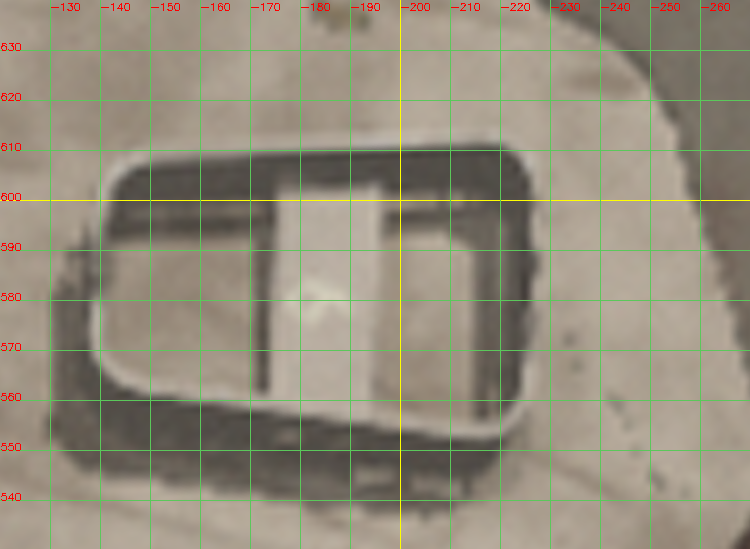

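```bash
python3 - <<'E'
from h import *
for n in('top','scene'):
    p=read_camera(n);Q=cloud(p).reshape(-1,3);Q=Q[np.isfinite(Q).all(1)]
    print(n)
    for x in np.arange(.1,.75,.08):
        r=[]
        for y in np.arange(-.7,.2,.08):
            m=(abs(Q[:,0]-x)<.04)&(abs(Q[:,1]-y)<.04)
            r.append(int(1000*Q[m,2].max()) if m.any() else -1)
        print(round(x,2),r)
E
```

```text
top
0.1 [-1, -1, 4, 8, 0, -837, -836, 4, 19, 19, 16, 4]
0.18 [-1, -1, 10, 10, 16, 5, 5, 3, 7, 4, 4, 4]
0.26 [-1, 4, 4, 17, 23, 24, 32, 32, 13, 20, 7, 6]
0.34 [-1, 4, 4, 15, 21, 22, 32, 32, 20, 20, 9, 11]
0.42 [-1, 3, 194, 255, 25, 26, 12, 33, 33, 14, 17, 38]
0.5 [-1, -1, 186, 262, 260, 27, 11, 15, 12, 14, 37, 43]
0.58 [-1, -1, 223, 270, 399, 256, 32, 33, 6, 12, 40, 39]
0.66 [-1, -1, 222, 356, 393, 259, 14, 20, 21, 13, 36, 37]
0.74 [-1, -1, -1, 322, 308, 262, 236, 21, 32, 32, 30, 51]
scene
0.1 [-1, -1, 335, -1, -1, -1, -1, 2, 302, 305, 12, 0]
0.18 [-1, -1, 335, 9, 14, 2, 2, 1, 1, 0, 1, 0]
0.26 [-1, -1, 1, 15, 21, 22, 30, 30, 10, 18, 4, 4]
0.34 [-1, 1, 259, 13, 20, 20, 31, 30, 17, 17, 8, 9]
0.42 [-1, 1, 260, 259, 24, 23, 29, 31, 30, 10, 31, 36]
0.5 [-1, -1, 312, 314, 258, 24, 9, 12, 9, 30, 34, 40]
0.58 [-1, -1, 313, 438, 423, 254, 30, 30, 1, 10, 39, 38]
0.66 [-1, -1, 262, 424, 423, 257, 11, 17, 16, 11, 32, 31]
0.74 [-1, -1, -1, 300, 283, 286, 292, 18, 30, 29, 28, 48]
```

Call:
{"fn": "servo_tool", "kwargs": {"rows": [14,32,0,3,0.65,28,65,0,9,0.65,42,97,0,15,0.65,56,130,0,21,0.65,70,162,0,27,0.65,84,195,0,33,0.65,98,227,0,39,0.65,119,256,0,45,0.65,141,284,0,51,0.65,162,313,0,57,0.65]}}

```text
time_s: 1.68
tool_pos: [0.3347, -0.3125, 0.198]
tool_rot: [-44.3, 89.9, -61.7]
force: [0.8, -1.0, 0.3]
grip_width: 0.0333
```

Call:
{"fn": "servo_tool", "kwargs": {"rows": [27,25,5,6,0.65,55,51,10,11,0.65,83,77,15,11,0.65,111,102,20,11,0.65,139,128,25,11,0.65,166,153,30,11,0.65,166,153,30,11,0.65]}}

```text
time_s: 2.27
tool_pos: [0.5053, -0.1531, 0.2291]
tool_rot: [38.0, 89.6, 31.9]
force: [0.2, 0.4, 0.2]
grip_width: 0.0302
```

```bash
python3 - <<'E'
from h import *
o=get_obs();p=read_camera('wrist');cv2.imwrite('pics/w1.png',p['frame'])
print(o['tool_pos'],o['grip_width'],Ro.from_euler('xyz',o['tool_rot'],degrees=True).as_matrix().round(3),p['tool_from_camera'].round(3))
a=rect(p,.030,.53,.64,-.27,-.12,5.,o);cv2.imwrite('pics/rd2.png',grid(a,.64,-.12,5.,10))
E
```

```text
[ 0.50533701 -0.15307697  0.22907384] 0.03018325434205102 [[ 0.006  0.105  0.994]
 [ 0.004  0.994 -0.105]
 [-1.     0.004  0.005]] [[-0.    -0.269  0.963 -0.186]
 [-0.    -0.963 -0.269  0.072]
 [ 1.    -0.     0.     0.001]
 [ 0.     0.     0.     1.   ]]
```

View pics/w1.png

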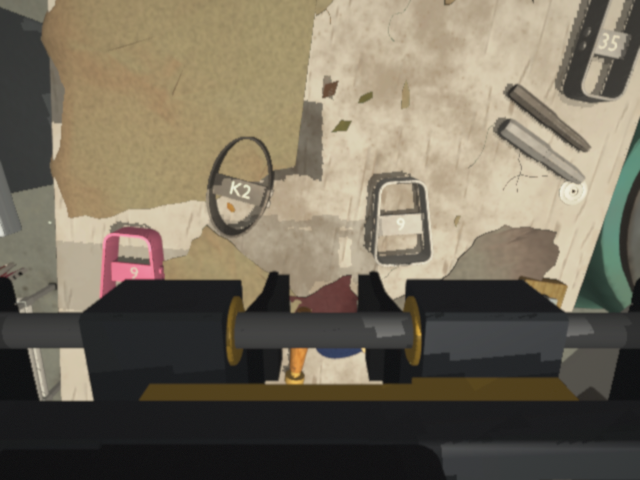

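View pics/rd2.png

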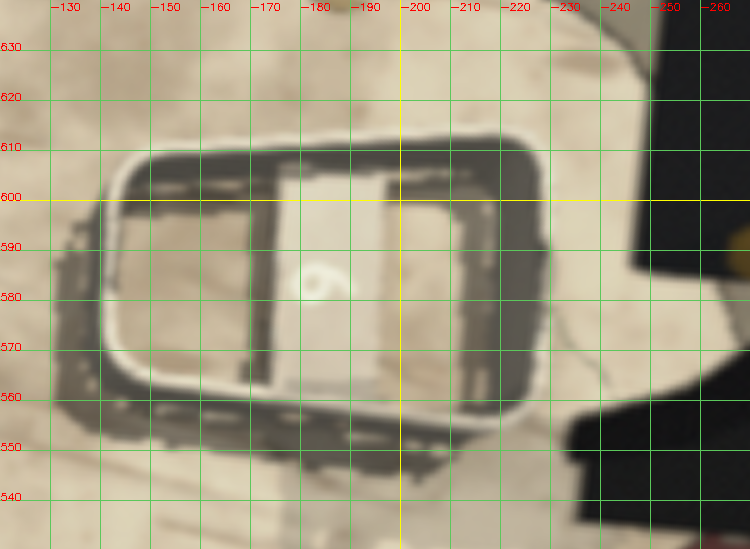

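Call:
{"fn": "servo_tool", "kwargs": {"rows": [0,0,0,0,0.65,0,0,0,0,0.65]}}

```text
time_s: 2.48
tool_pos: [0.499, -0.1622, 0.2273]
tool_rot: [-140.8, 89.9, -147.5]
force: [-0.5, 0.3, 0.2]
grip_width: 0.0303
```

Call:
{"fn": "servo_tool", "kwargs": {"rows": [21,-1,-30,0,0.65,42,-1,-65,0,0.65,62,-1,-100,0,0.65,62,-1,-130,0,0.65,62,-1,-155,0,0.65,62,-1,-167,0,0.65,62,-1,-167,0,0.65,62,-1,-167,0,0.65]}}

```text
time_s: 3.15
tool_pos: [0.5615, -0.1631, 0.061]
tool_rot: [-111.2, 90.0, -117.9]
force: [0.4, 0.0, 0.2]
grip_width: 0.0307
```

```bash
python3 - <<'E'
from h import *
o=get_obs();p=read_camera('wrist');cv2.imwrite('pics/w2.png',p['frame'])
print(o['tool_pos'],o['tool_rot'],o['grip_width'],Ro.from_euler('xyz',o['tool_rot'],degrees=True).as_matrix().round(3)[:,2])
p=read_camera('top');a=rect(p,.030,.50,.64,-.26,-.10,4.5);cv2.imwrite('pics/t2.png',grid(a,.64,-.10,4.5,10))
E
```

```text
[ 0.56150874 -0.16306544  0.06097376] [-111.17372887   89.96875478 -117.93255598] 0.0307466746082902 [ 0.993 -0.118 -0.   ]
```

View pics/w2.png

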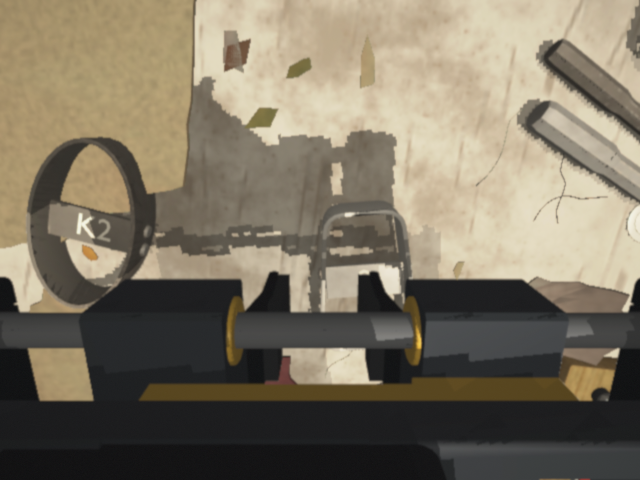

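View pics/t2.png

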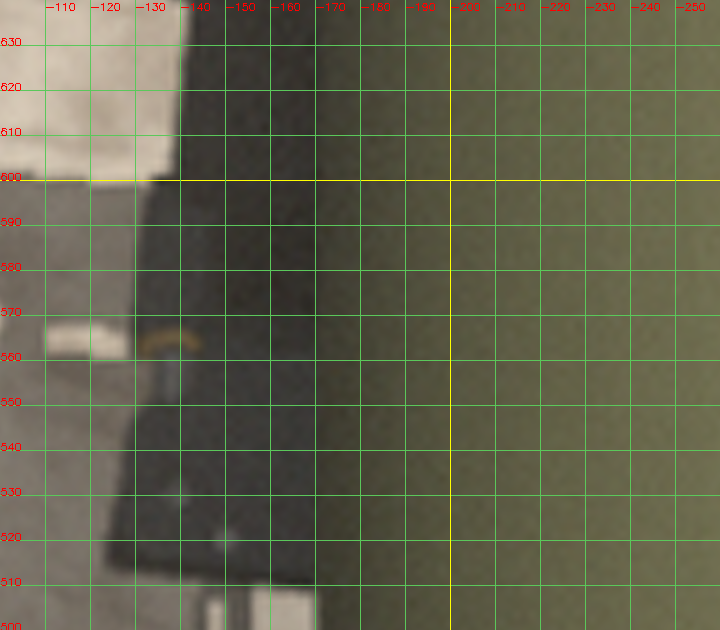

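The wrist view shows the near flank (col ≈320) between the two fingers (inner faces at cols 288 and 360), so I go down.

Call:
{"fn": "servo_tool", "kwargs": {"rows": [0,0,-12,0,0.65,0,0,-24,0,0.65,0,0,-34,0,0.65,0,0,-42,0,0.65,0,0,-42,0,0.65]}}

```text
time_s: 3.67
tool_pos: [0.5601, -0.1614, 0.016]
tool_rot: [166.2, 89.8, 159.5]
force: [0.0, -1.0, 0.3]
grip_width: 0.0305
```

Call:
{"fn": "servo_tool", "kwargs": {"rows": [0,0,0,0,0.9,0,0,0,0,1,0,0,0,0,1,0,0,0,0,1,0,0,0,0,1], "force": 45}}

```text
time_s: 4.08
tool_pos: [0.5623, -0.162, 0.019]
tool_rot: [-18.2, 89.9, -24.8]
force: [-0.4, 0.8, -0.4]
grip_width: 0.0059
```

```bash
python3 - <<'E'
from h import *
o=get_obs();p=read_camera('wrist');cv2.imwrite('pics/w3.png',p['frame'])
print(o['tool_pos'],o['grip_width'],o['force'],Ro.from_euler('xyz',o['tool_rot'],degrees=True).as_matrix().round(3)[:,2])
E
```

```text
[ 0.56233643 -0.1619657   0.01904735] 0.00590427166097335 [-0.41317021  0.84330852 -0.44191296] [ 0.993 -0.116  0.001]
```

View pics/w3.png

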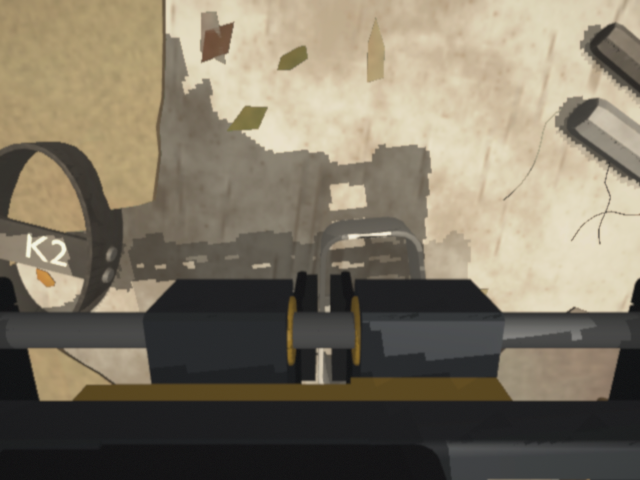

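Call:
{"fn": "servo_tool", "kwargs": {"rows": [0,0,0,0,1,0,0,0,0,1,0,0,0,0,1]}}

```text
time_s: 4.38
tool_pos: [0.562, -0.1619, 0.0187]
tool_rot: [-22.9, 90.0, -29.6]
force: [0.5, 0.4, 1.1]
grip_width: 0.0001
```

```bash
python3 - <<'E'
from h import *
o=get_obs();p=read_camera('wrist');cv2.imwrite('pics/w4.png',rect(p,.030,.53,.64,-.27,-.12,5.,o))
print(o['tool_pos'],o['grip_width'],o['force'],Ro.from_euler('xyz',o['tool_rot'],degrees=True).as_matrix().round(3)[:,2])
a=rect(p,.030,.54,.63,-.2,-.1,6.,o);cv2.imwrite('pics/w4.png',grid(a,.63,-.1,6.,10))
a=rect(p,.030,.54,.63,-.2,-.1,6.,o)
E
```

```text
[ 0.5620308  -0.16189947  0.0186957 ] 0.00011793682730381445 [0.50968452 0.35831781 1.05479206] [ 0.993 -0.116  0.   ]
```

View pics/w4.png

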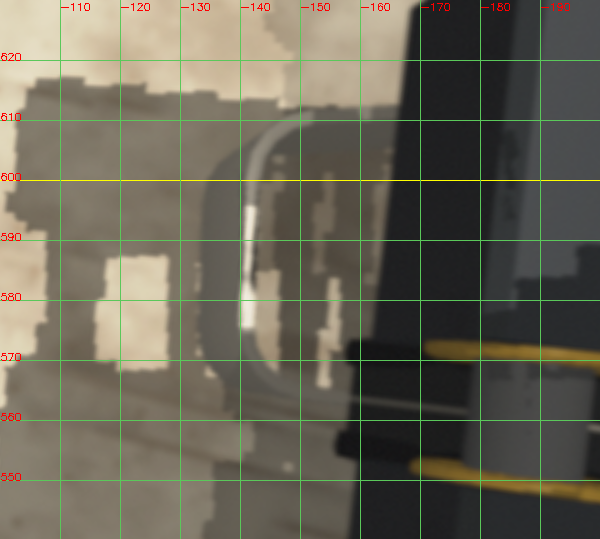

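```bash
python3 - <<'E'
from h import *
o=get_obs();p=read_camera('wrist');print(o['grip_width'])
cv2.imwrite('pics/w5.png',cv2.resize(p['frame'][190:400,200:460],None,fx=3,fy=2.8,interpolation=cv2.INTER_CUBIC))
p=read_camera('scene');cv2.imwrite('pics/s5.png',cv2.resize(p['frame'][170:330,280:480],None,fx=4,fy=3.7,interpolation=cv2.INTER_CUBIC))
E
```

```text
0.0003205416302747105
```

View pics/w5.png

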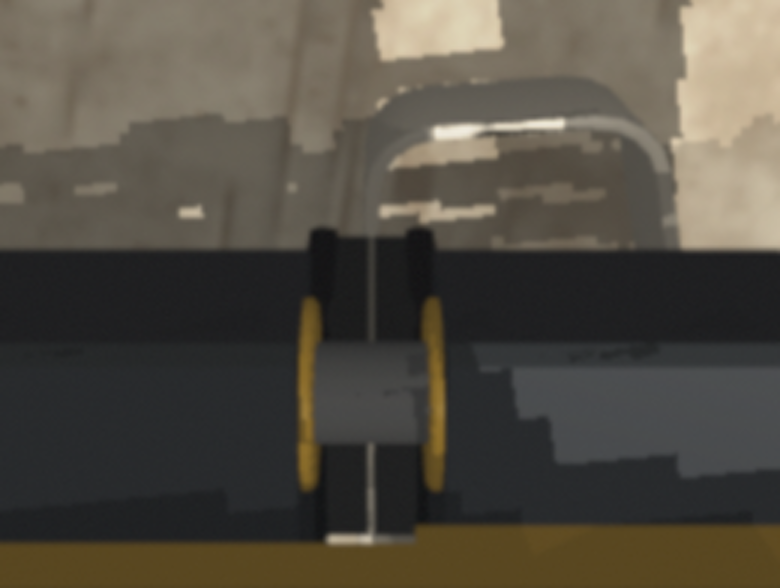

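View pics/s5.png

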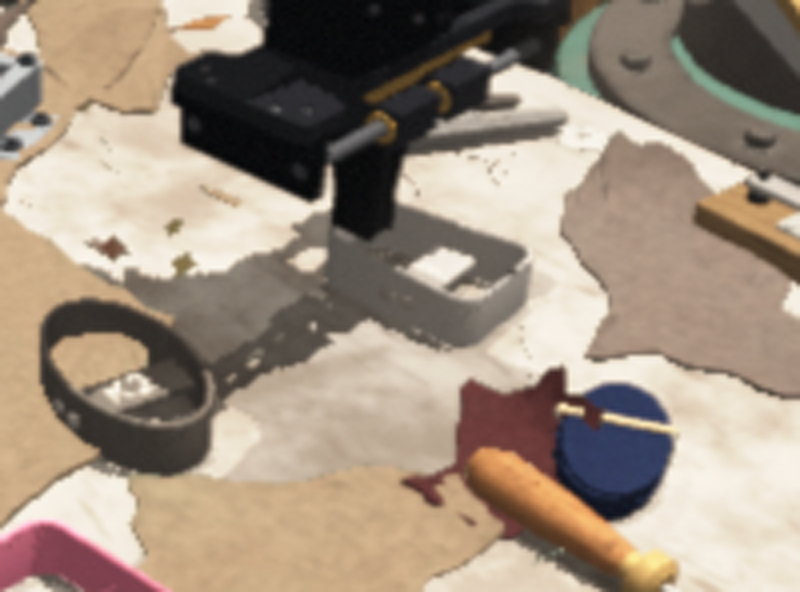

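Call:
{"fn": "servo_tool", "kwargs": {"rows": [0,4,0,0,1,0,10,0,0,1,0,16,0,0,1,0,20,0,0,1,0,20,0,0,1]}}

```text
time_s: 4.95
tool_pos: [0.5621, -0.1398, 0.0187]
tool_rot: [81.7, 90.0, 75.2]
force: [-1.2, -0.2, 0.7]
grip_width: 0.0002
```

```bash
python3 - <<'E'
from h import *
o=get_obs();p=read_camera('wrist');print(o['grip_width'],o['force'],o['tool_pos'])
cv2.imwrite('pics/w6.png',cv2.resize(p['frame'][190:400,200:460],None,fx=3,fy=2.8,interpolation=cv2.INTER_CUBIC))
E
```

```text
0.00017100959983188654 [-1.20464458 -0.17979909  0.65036144] [ 0.56212096 -0.13983173  0.0186844 ]
```

View pics/w6.png

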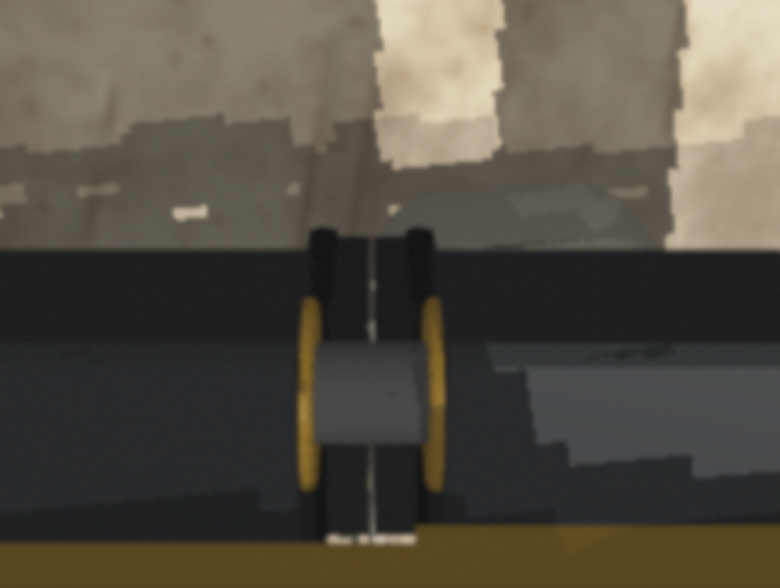

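```bash
python3 - <<'E'
from h import *
p=read_camera('scene');cv2.imwrite('pics/s6.png',cv2.resize(p['frame'][170:330,280:480],None,fx=4,fy=3.7,interpolation=cv2.INTER_CUBIC))
p=read_camera('top');a=rect(p,.030,.50,.64,-.27,-.10,4.4);cv2.imwrite('pics/t6.png',grid(a,.64,-.10,4.4,10))
E
```

```text
(no output)
```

View pics/s6.png

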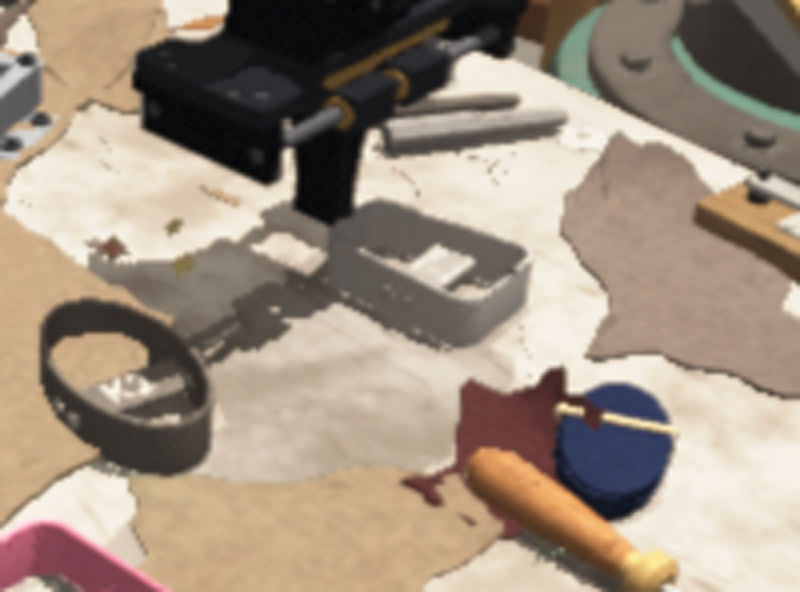

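View pics/t6.png

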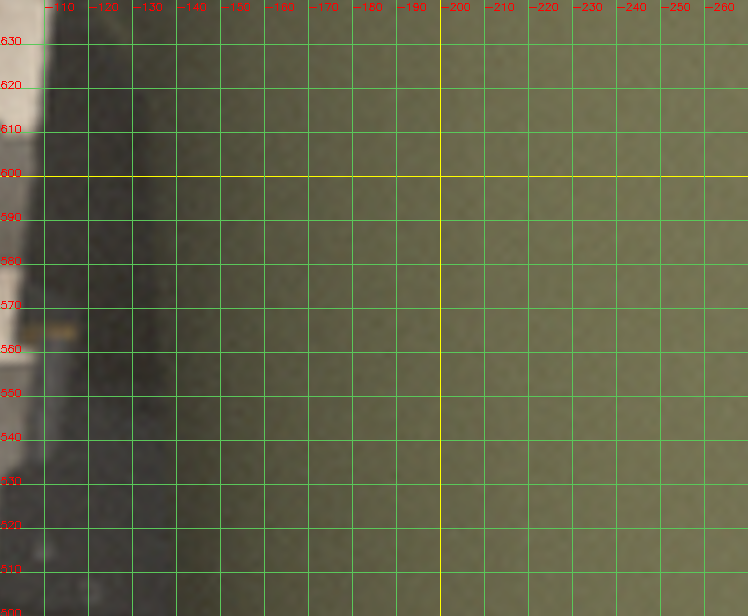

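```bash
python3 - <<'E'
from h import *
p=read_camera('scene');K=p['intrinsics'];T=np.linalg.inv(p['cam_to_world'])
def pr(P):
    c=T@np.r_[P,1];uv=K@c[:3]/c[2];return ((uv[0]-280)*4,(uv[1]-170)*3.7)
f=p['frame'];a=cv2.resize(f[170:330,280:480],None,fx=4,fy=3.7,interpolation=cv2.INTER_CUBIC)
for P,c in (((.562,-.14,.008),(0,0,255)),((.562,-.14,.03),(0,255,0)),((.547,-.15,.008),(255,0,0)),((.577,-.13,.008),(255,255,0)),((.547,-.13,.008),(255,0,0)),((.577,-.15,.008),(255,255,0))):
    u=pr(P);print(P,u);cv2.circle(a,(int(u[0]),int(u[1])),4,c,-1)
a=cv2.resize(a[100:350,200:560],None,fx=2.2,fy=2.2);cv2.imwrite('pics/s7.png',a)
E
```

```text
(0.562, -0.14, 0.008) (np.float64(316.84492200741624), np.float64(264.9035575269956))
(0.562, -0.14, 0.03) (np.float64(319.8189334152262), np.float64(229.86363480678995))
(0.547, -0.15, 0.008) (np.float64(317.3381160136935), np.float64(285.1152741353499))
(0.577, -0.13, 0.008) (np.float64(316.36760622334145), np.float64(245.34255062579945))
(0.547, -0.13, 0.008) (np.float64(282.1952322989184), np.float64(271.1353728730707))
(0.577, -0.15, 0.008) (np.float64(351.1252534118919), np.float64(258.73817200371496))
```

View pics/s7.png

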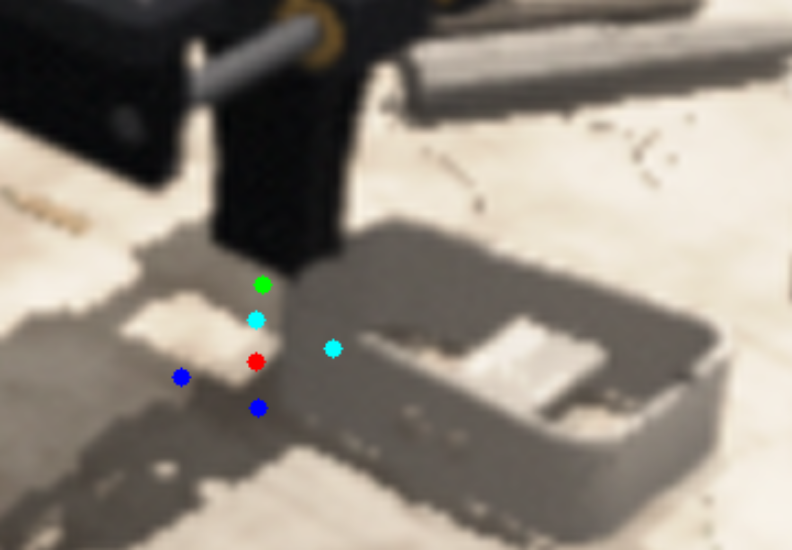

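```bash
python3 - <<'E'
from h import *
o=get_obs();print(o['tool_pos'],o['tool_rot'])
R=Ro.from_euler('xyz',o['tool_rot'],degrees=True).as_matrix()
p=read_camera('scene');Q=cloud(p);q=Q[170:330,280:480].reshape(-1,3)
m=(abs(q[:,1]+.14)<.03)&(abs(q[:,0]-.562)<.04)&(q[:,2]>.012)
q=q[m];print('scene z hist',np.histogram(q[:,2],bins=np.arange(.01,.2,.01)))
# colour dark only
c=p['frame'][170:330,280:480].reshape(-1,3)[m].max(1);d=q[c<45];print('dark min z',np.sort(d[:,2])[:12].round(4),np.percentile(d,[1,5,50],axis=0).round(3))
b=Q[265:275,340:380].reshape(-1,3);
p=read_camera('wrist');Q=cloud(p,o);r=p['range_z'];print('wrist depth at finger rows',[(v,round(float(r[v,u]),3),Q[v,u].round(3).tolist()) for v in (272,276,282,290,300,350) for u in (308,318,330,340)])
E
```

```text
[ 0.561983   -0.14215471  0.01862502] [-65.45900426  89.97796437 -72.12236691]
scene z hist (array([ 63,  83,   2,  51,  71,  64,  77,  74,  34,   5,  13,  45, 136,
       102, 135, 127,  30,   2]), array([0.01, 0.02, 0.03, 0.04, 0.05, 0.06, 0.07, 0.08, 0.09, 0.1 , 0.11,
       0.12, 0.13, 0.14, 0.15, 0.16, 0.17, 0.18, 0.19]))
dark min z [0.0435 0.0435 0.044  0.0441 0.0441 0.0445 0.0445 0.0446 0.0448 0.0449
 0.045  0.0451] [[ 0.523 -0.169  0.045]
 [ 0.526 -0.168  0.049]
 [ 0.551 -0.154  0.13 ]]
wrist depth at finger rows [(272, 0.171, [0.558, -0.131, 0.044]), (272, 0.219, [0.559, -0.149, -0.001]), (272, 0.204, [0.566, -0.144, 0.013]), (272, 0.17, [0.572, -0.133, 0.045]), (276, 0.166, [0.558, -0.131, 0.049]), (276, 0.172, [0.562, -0.134, 0.044]), (276, 0.17, [0.567, -0.133, 0.046]), (276, 0.166, [0.571, -0.133, 0.049]), (282, 0.16, [0.558, -0.131, 0.056]), (282, 0.163, [0.562, -0.133, 0.053]), (282, 0.163, [0.567, -0.134, 0.052]), (282, 0.161, [0.571, -0.133, 0.055]), (290, 0.152, [0.558, -0.131, 0.064]), (290, 0.156, [0.562, -0.133, 0.06]), (290, 0.155, [0.567, -0.134, 0.061]), (290, 0.153, [0.571, -0.133, 0.063]), (300, 0.146, [0.559, -0.132, 0.071]), (300, 0.147, [0.562, -0.133, 0.07]), (300, 0.147, [0.567, -0.134, 0.069]), (300, 0.143, [0.57, -0.133, 0.073]), (350, 0.125, [0.559, -0.139, 0.094]), (350, 0.128, [0.562, -0.141, 0.091]), (350, 0.128, [0.565, -0.142, 0.091]), (350, 0.117, [0.569, -0.135, 0.101])]
```

Both depth cameras put the fingertips at z≈0.044 while the reported TCP z is 0.019. The real tips are therefore about 25 mm behind the reported TCP, not 11 mm ahead of it, and the "grip" closed above the die without touching it. I'll go back, re-open, and descend by measured tip height.

Call:
{"fn": "servo_tool", "kwargs": {"rows": [0,-5,0,0,0.65,0,-12,0,0,0.65,0,-20,0,0,0.65,0,-20,0,0,0.65,0,-20,0,0,0.65]}}

```text
time_s: 5.67
tool_pos: [0.5618, -0.1632, 0.0185]
tool_rot: [-105.2, 90.0, -111.9]
force: [0.4, 0.4, 0.6]
grip_width: 0.0251
```

```bash
python3 - <<'E'
from h import *
o=get_obs();print(o['tool_pos'],o['grip_width'],o['force'])
p=read_camera('wrist');cv2.imwrite('pics/w8.png',cv2.resize(p['frame'][190:400,200:460],None,fx=3,fy=2.8,interpolation=cv2.INTER_CUBIC))
Q=cloud(p,o);f=p['frame'].max(-1)
q=Q[265:300,260:380][f[265:300,260:380]<60]
print('dark tip z',np.percentile(q[:,2],[0,2,5,10]).round(3))
p=read_camera('scene');cv2.imwrite('pics/s8.png',cv2.resize(p['frame'][190:270,320:430],None,fx=7,fy=7,interpolation=cv2.INTER_CUBIC))
E
```

```text
[ 0.56178715 -0.16321375  0.0184759 ] 0.025129407283912806 [0.36808081 0.39583225 0.63620094]
dark tip z [nan nan nan nan]
```

View pics/w8.png

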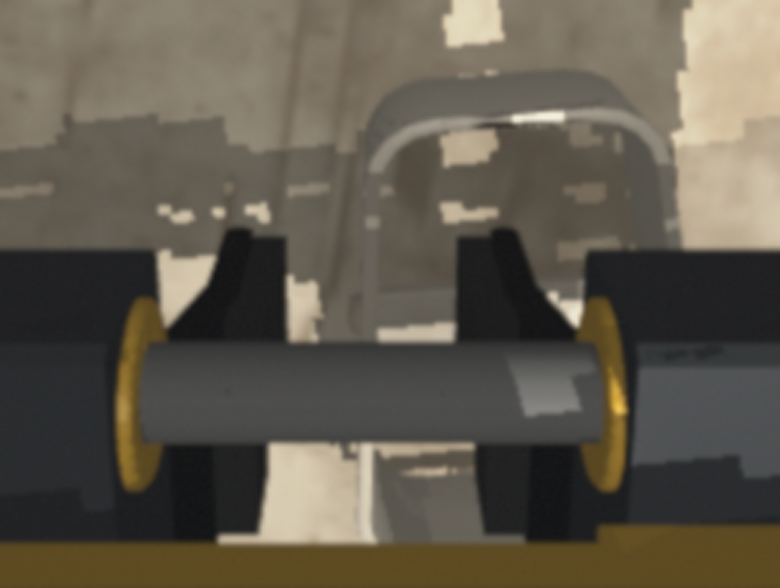

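View pics/s8.png

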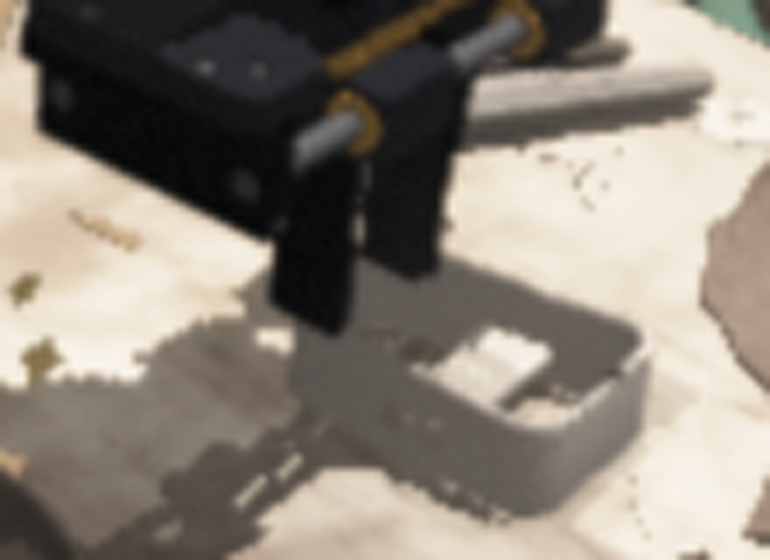

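Call:
{"fn": "servo_tool", "kwargs": {"rows": [0,0,-8,0,0.65,0,0,-16,0,0.65,0,0,-22,0,0.65,0,0,-22,0,0.65]}}

```text
time_s: 6.1
tool_pos: [0.5603, -0.1612, -0.0056]
tool_rot: [166.1, 89.8, 159.4]
force: [0.0, -0.9, -0.9]
grip_width: 0.0304
```

```bash
python3 - <<'E'
from h import *
o=get_obs();print(o['tool_pos'],o['grip_width'],o['force'])
p=read_camera('wrist');cv2.imwrite('pics/w9.png',cv2.resize(p['frame'][190:400,200:460],None,fx=3,fy=2.8,interpolation=cv2.INTER_CUBIC))
p=read_camera('scene');cv2.imwrite('pics/s9.png',cv2.resize(p['frame'][190:270,320:430],None,fx=7,fy=7,interpolation=cv2.INTER_CUBIC))
E
```

```text
[ 0.56034608 -0.16118489 -0.0055948 ] 0.030425227732360415 [ 0.02113962 -0.87416966 -0.92113575]
```

View pics/w9.png

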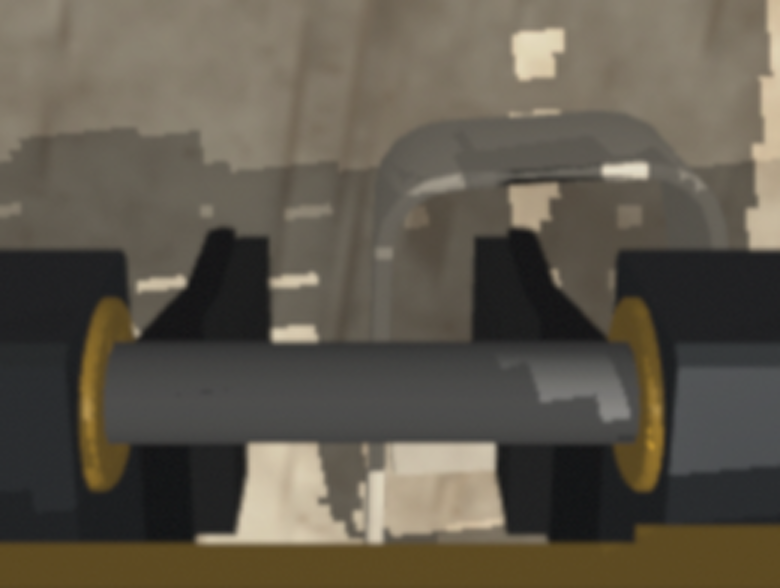

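View pics/s9.png

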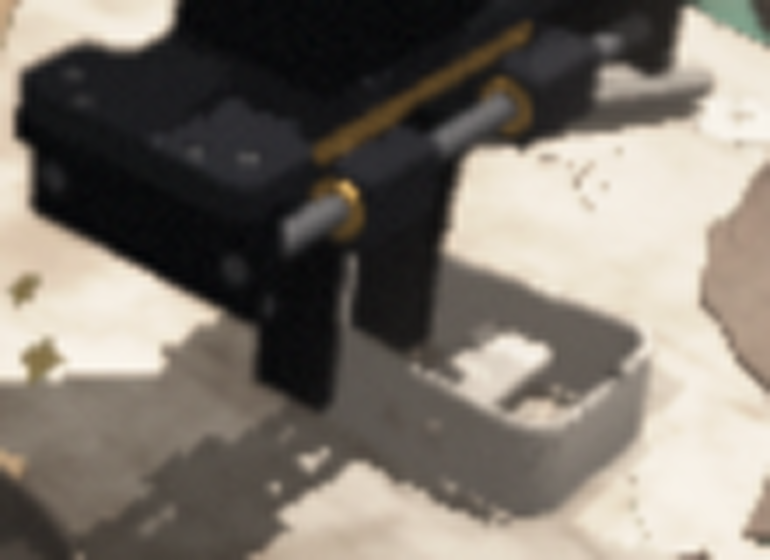

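Call:
{"fn": "servo_tool", "kwargs": {"rows": [0,0,-6,0,0.65,0,0,-11,0,0.65,0,0,-11,0,0.65,0,0,-11,0,1,0,0,-11,0,1,0,0,-11,0,1,0,0,-11,0,1,0,0,-11,0,1,0,0,-11,0,1,0,0,-11,0,1], "force": 45}}

```text
time_s: 7.03
tool_pos: [0.5621, -0.162, -0.0142]
tool_rot: [-33.8, 90.0, -40.4]
force: [-0.2, -0.1, 0.6]
grip_width: 0.0028
```

```bash
python3 - <<'E'
from h import *
o=get_obs();print(o['tool_pos'],o['grip_width'],o['force'],Ro.from_euler('xyz',o['tool_rot'],degrees=True).as_matrix().round(3)[:,2])
p=read_camera('wrist');cv2.imwrite('pics/w10.png',cv2.resize(p['frame'][190:400,200:460],None,fx=3,fy=2.8,interpolation=cv2.INTER_CUBIC))
E
```

```text
[ 0.56211316 -0.16199541 -0.01422509] 0.002805357205975352 [-0.21263831 -0.10631361  0.61718906] [ 0.993 -0.116  0.   ]
```

View pics/w10.png

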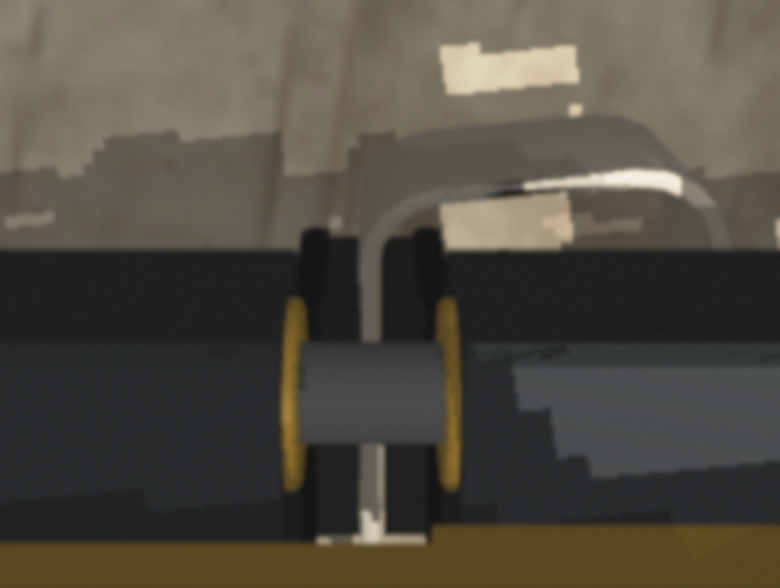

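Call:
{"fn": "servo_tool", "kwargs": {"rows": [-3,6,-1,1,1,-10,21,-1,3,1,-20,40,-1,5,1,-30,60,-1,7,1,-41,81,-1,8,1,-53,100,-1,9,1,-65,120,-1,10,1,-77,138,-1,11,1,-86,152,-1,12,1,-90,159,-1,12,1], "force": 50}}

```text
time_s: 7.92
tool_pos: [0.4726, -0.0021, -0.0143]
tool_rot: [-35.3, 89.8, -29.8]
force: [2.7, -3.5, 5.2]
grip_width: 0.0029
```

Call:
{"fn": "servo_tool", "kwargs": {"rows": [0,0,0,0,1,0,0,0,0,1]}}

```text
time_s: 8.08
tool_pos: [0.4721, -0.0011, -0.0143]
tool_rot: [38.6, 90.0, 44.1]
force: [-2.8, 2.2, 10.5]
grip_width: 0.0029
```

```bash
python3 - <<'E'
from h import *
o=get_obs();z=Ro.from_euler('xyz',o['tool_rot'],degrees=True).as_matrix()[:,2];print(o['tool_pos'],o['grip_width'],o['force'],np.degrees(np.arctan2(z[1],z[0])))
p=read_camera('wrist');cv2.imwrite('pics/w11.png',p['frame'])
a=rect(p,.031,.40,.63,0.0,.22,3.,o);cv2.imwrite('pics/rw11.png',grid(a,.63,.22,3.,20))
p=read_camera('top');a=rect(p,.031,.40,.63,-.1,.17,2.8);cv2.imwrite('pics/t11.png',grid(a,.63,.17,2.8,20))
E
```

```text
[ 0.47205455 -0.00107167 -0.01433205] 0.002881215107755517 [-2.84636466  2.24343397 10.47731203] 5.4468004348176855
```

View pics/w11.png

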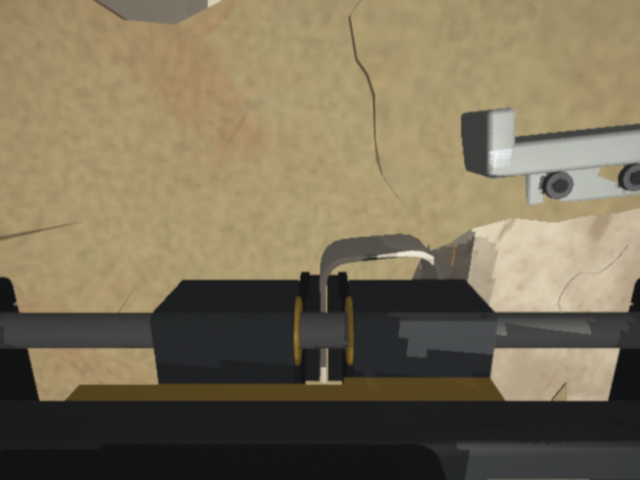

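View pics/rw11.png

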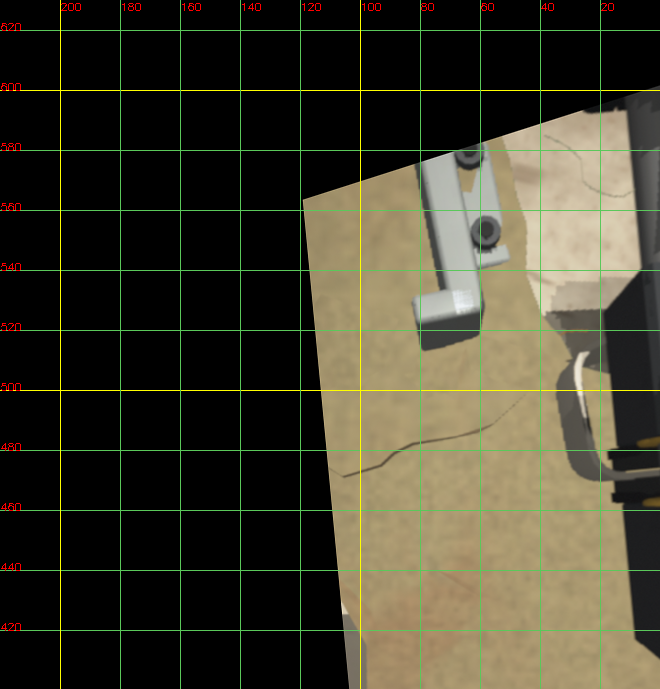

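View pics/t11.png

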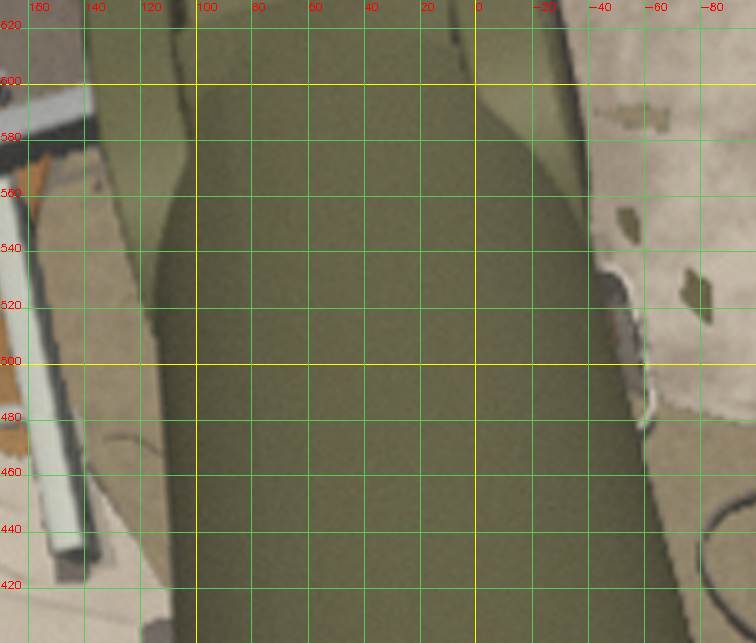

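Call:
{"fn": "servo_tool", "kwargs": {"rows": [-3,10,0.5,0,1,-7,28,0.5,0,1,-11,48,0.5,0,1,-15,68,0.5,0,1,-18,87,0.5,0,1,-21,101,0.5,0,1,-22,108,0.5,0,1,-22,108,0.5,0,1,-22,108,0.5,0,1]}}

```text
time_s: 8.93
tool_pos: [0.4498, 0.1069, -0.0143]
tool_rot: [61.2, 89.9, 66.6]
force: [-1.1, 1.3, 8.3]
grip_width: 0.0025
```

```bash
python3 - <<'E'
from h import *
o=get_obs();z=Ro.from_euler('xyz',o['tool_rot'],degrees=True).as_matrix()[:,2];print(o['tool_pos'],o['grip_width'],o['force'],np.degrees(np.arctan2(z[1],z[0])))
p=read_camera('wrist');cv2.imwrite('pics/w12.png',p['frame'])
a=rect(p,.031,.40,.63,0.05,.25,3.,o);cv2.imwrite('pics/rw12.png',grid(a,.63,.25,3.,20))
p=read_camera('top');a=rect(p,.031,.40,.63,0.0,.25,2.8);cv2.imwrite('pics/t12.png',grid(a,.63,.25,2.8,20))
p=read_camera('scene');cv2.imwrite('pics/s12.png',p['frame'])
E
```

```text
[ 0.44983595  0.10694778 -0.0143163 ] 0.0024751590686946925 [-1.1496943   1.3191996   8.28643954] 5.446070427691696
```

View pics/w12.png

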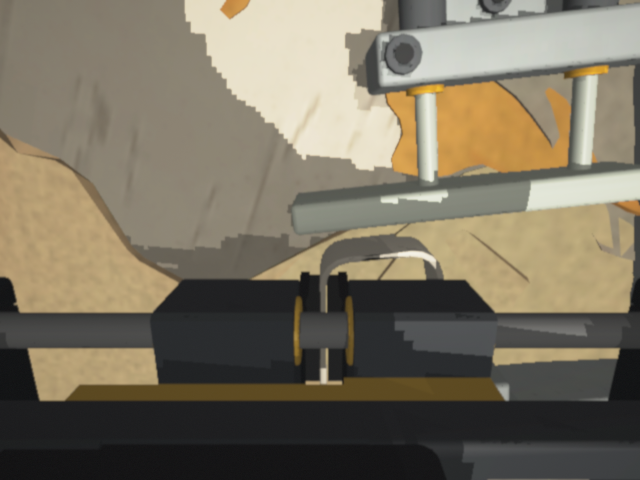

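View pics/rw12.png

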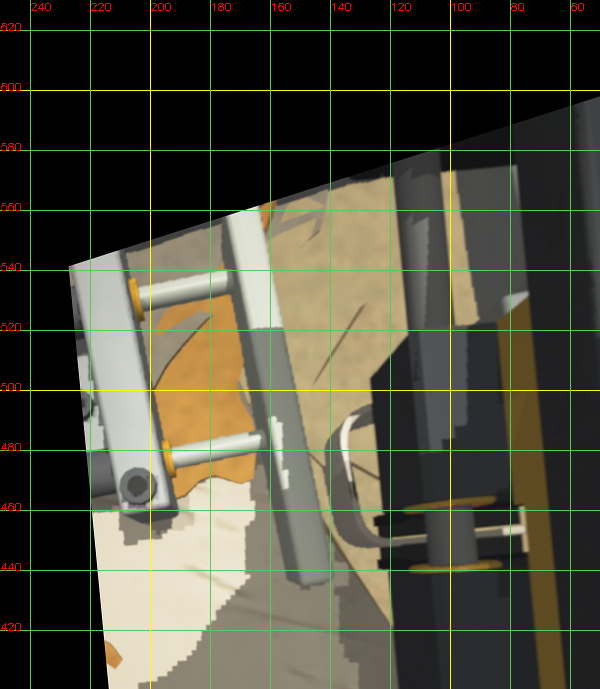

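View pics/t12.png

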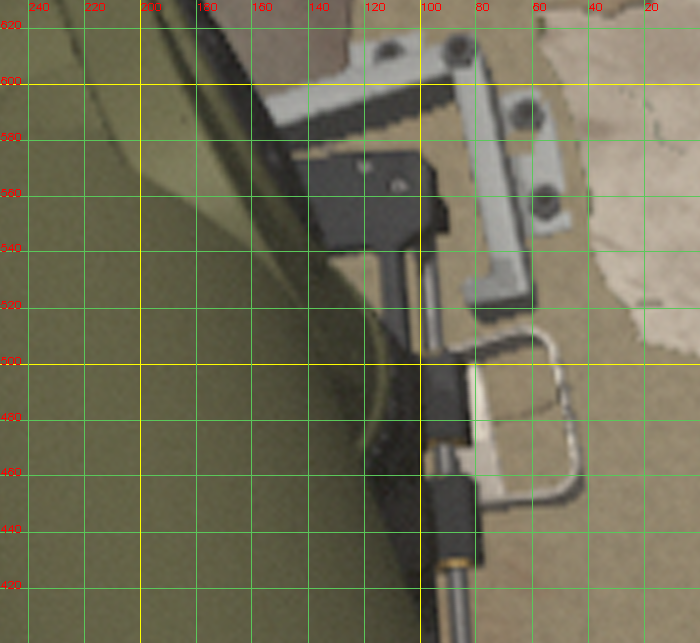

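Call:
{"fn": "servo_tool", "kwargs": {"rows": [-1,5,0,0,1,-2,10,0,0,1,-3,16,0,0,1,-4,21,0,0,1,-5,26,0,0,1,-6,31,0,0,1,-6.5,35,0,0,1,-6.5,35,0,0,1,-6.5,35,0,0,1]}}

```text
time_s: 9.83
tool_pos: [0.4443, 0.1358, -0.0143]
tool_rot: [-92.0, 89.6, -86.7]
force: [0.7, -11.2, 10.5]
grip_width: 0.0026
```

```bash
python3 - <<'E'
from h import *
o=get_obs();z=Ro.from_euler('xyz',o['tool_rot'],degrees=True).as_matrix()[:,2];print(o['tool_pos'],o['grip_width'],o['force'],np.degrees(np.arctan2(z[1],z[0])))
p=read_camera('wrist');cv2.imwrite('pics/w13.png',p['frame'])
p=read_camera('top');a=rect(p,.031,.42,.62,0.03,.21,3.);cv2.imwrite('pics/t13.png',grid(a,.62,.21,3.,20))
E
```

```text
[ 0.44426927  0.13579762 -0.01433158] 0.0025851652521065222 [  0.72991059 -11.15346296  10.50790588] 5.235428968544911
```

View pics/w13.png

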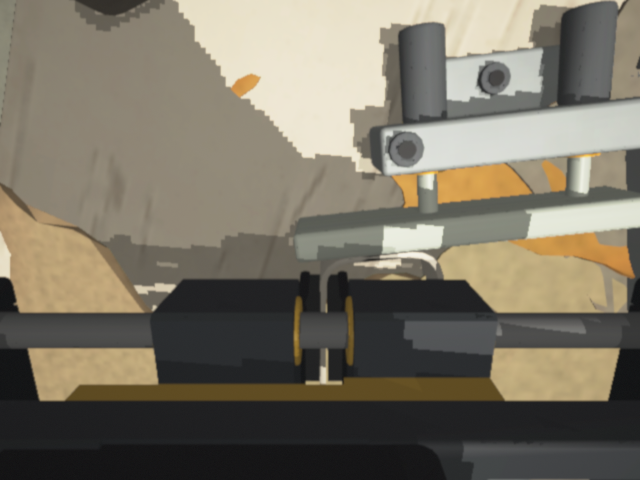

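View pics/t13.png

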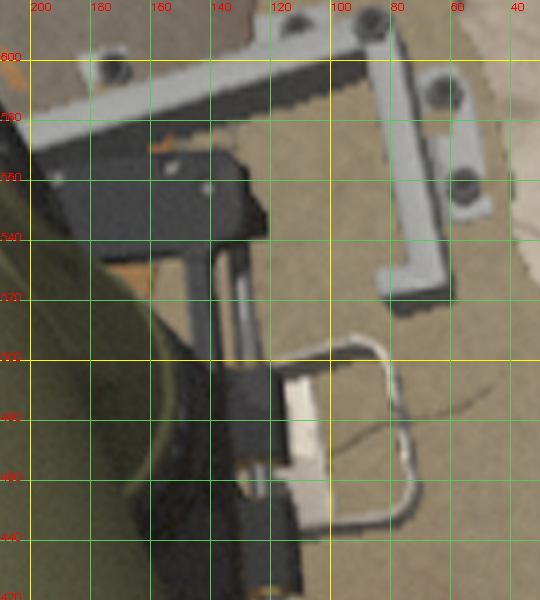

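Call:
{"fn": "servo_tool", "kwargs": {"rows": [-1,4,0,0,1,-1.5,8,0,0,1,-2,13,0,0,1,-2,13,0,0,1,-2,13,0,0,1]}}

```text
time_s: 10.35
tool_pos: [0.4421, 0.146, -0.0143]
tool_rot: [-99.9, 89.4, -94.7]
force: [0.5, -15.4, 15.5]
grip_width: 0.0026
```

```bash
python3 - <<'E'
from h import *
o=get_obs();z=Ro.from_euler('xyz',o['tool_rot'],degrees=True).as_matrix()[:,2];print(o['tool_pos'],o['grip_width'],o['force'],np.degrees(np.arctan2(z[1],z[0])))
p=read_camera('top');a=rect(p,.031,.42,.62,0.05,.17,5.)[:600];cv2.imwrite('pics/t14.png',grid(rect(p,.031,.43,.55,0.05,.17,5.),.55,.17,5.,10))
E
```

```text
[ 0.44214065  0.1460234  -0.01434183] 0.0026241090544632077 [  0.47696467 -15.43319435  15.46077214] 5.157771925556777
```

View pics/t14.png

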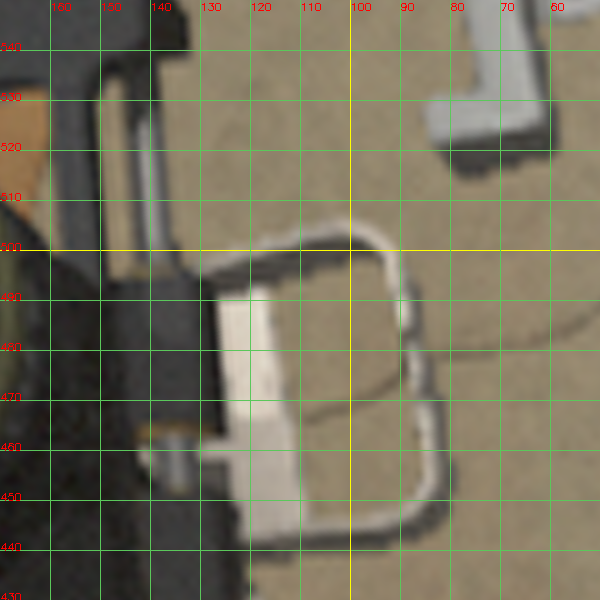

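Call:
{"fn": "servo_tool", "kwargs": {"rows": [4,-2,0.5,0,1,12,-1,0.5,0,1,22,0,0.5,0,1,32,2,0.5,0,1,42,4,0.5,0,1,52,6,0.5,0,1,62,8,0.5,0,1,71,10,0.5,0,1,79,11,0.5,0,1,79,11,0.5,0,1]}}

```text
time_s: 11.23
tool_pos: [0.5117, 0.1585, -0.0147]
tool_rot: [-150.4, 88.7, -145.2]
force: [-22.4, -13.9, 31.5]
grip_width: 0.0027
```

```bash
python3 - <<'E'
from h import *
o=get_obs();z=Ro.from_euler('xyz',o['tool_rot'],degrees=True).as_matrix()[:,2];print(o['tool_pos'],o['grip_width'],o['force'],np.degrees(np.arctan2(z[1],z[0])))
p=read_camera('top');cv2.imwrite('pics/t15.png',grid(rect(p,.031,.50,.62,0.05,.19,5.),.62,.19,5.,10))
p=read_camera('wrist');cv2.imwrite('pics/w15.png',p['frame'])
E
```

```text
[ 0.51171412  0.15853812 -0.01471721] 0.0026553372022151116 [-22.37379612 -13.89702651  31.4963793 ] 5.253279757090336
```

View pics/t15.png

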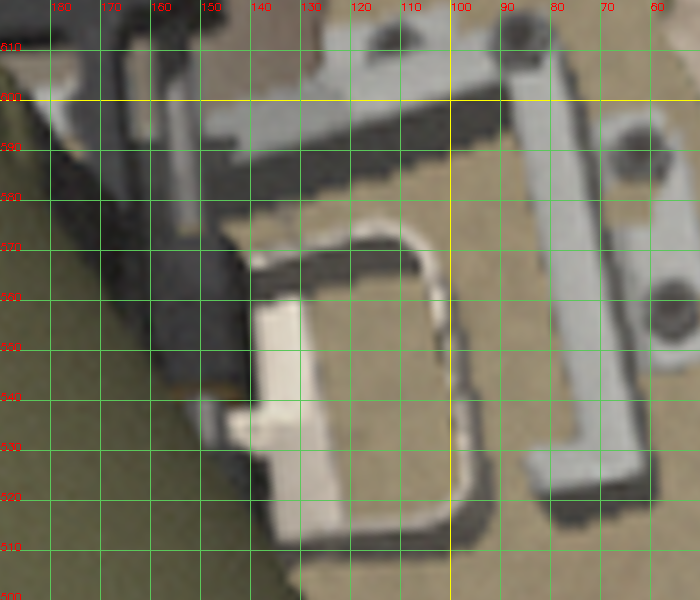

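View pics/w15.png

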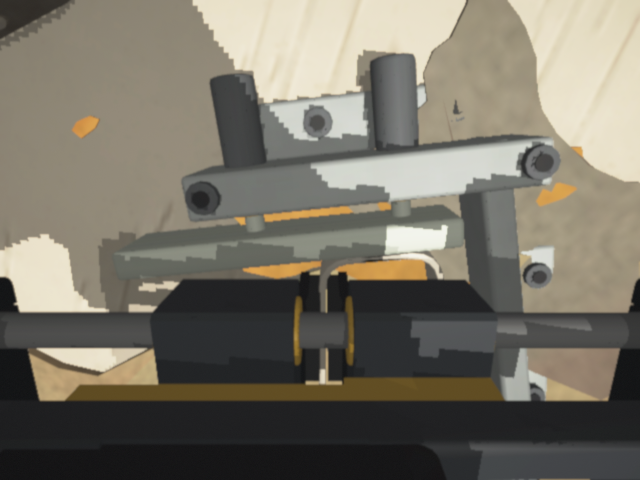

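Call:
{"fn": "servo_tool", "kwargs": {"rows": [0,0,0.7,0,1,3,0,1.5,0,1,6,1,1.5,0,1,9,1,1.5,0,1,12,2,1.5,0,1,12,2,1.5,0,1]}}

```text
time_s: 11.83
tool_pos: [0.5247, 0.1603, -0.0146]
tool_rot: [-148.8, 88.9, -143.5]
force: [-15.8, -12.9, 17.9]
grip_width: 0.0026
```

```bash
python3 - <<'E'
from h import *
o=get_obs();z=Ro.from_euler('xyz',o['tool_rot'],degrees=True).as_matrix()[:,2];print(o['tool_pos'],o['grip_width'],o['force'],np.degrees(np.arctan2(z[1],z[0])))
p=read_camera('top');cv2.imwrite('pics/t16.png',grid(rect(p,.031,.50,.62,0.05,.19,5.),.62,.19,5.,10))
E
```

```text
[ 0.52472352  0.16025599 -0.0145696 ] 0.002642076521863552 [-15.83962828 -12.90759678  17.86659555] 5.273277873925869
```

View pics/t16.png

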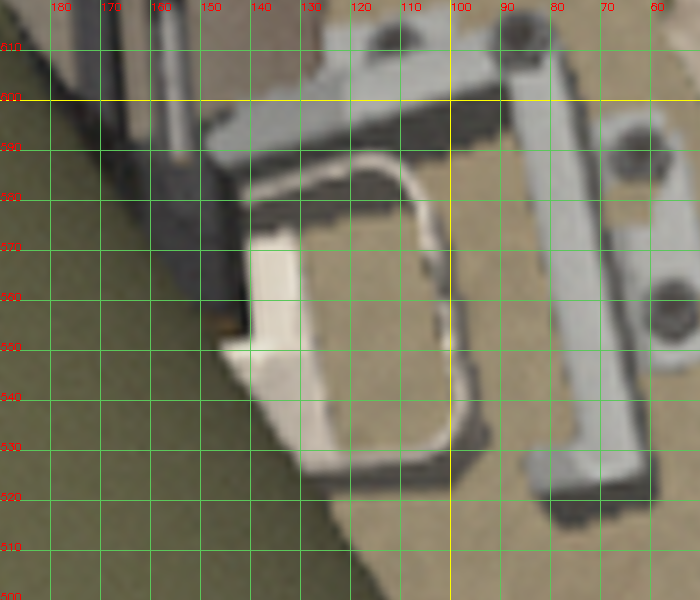

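Call:
{"fn": "servo_tool", "kwargs": {"rows": [2,0,0.5,0,1,4,1,0.7,0,1,5,1,0.7,0,1,5,1,0.7,0,1]}}

```text
time_s: 12.22
tool_pos: [0.5281, 0.1606, -0.0145]
tool_rot: [-150.8, 88.7, -145.6]
force: [-17.0, -13.6, 16.4]
grip_width: 0.0028
```

```bash
python3 - <<'E'
from h import *
o=get_obs();z=Ro.from_euler('xyz',o['tool_rot'],degrees=True).as_matrix()[:,2];print(o['tool_pos'],o['grip_width'],o['force'],np.degrees(np.arctan2(z[1],z[0])))
p=read_camera('top');cv2.imwrite('pics/t17.png',grid(rect(p,.031,.50,.62,0.05,.19,5.),.62,.19,5.,10))
E
```

```text
[ 0.52807944  0.16055963 -0.01454789] 0.0027648169259469535 [-16.96896606 -13.57185531  16.36610562] 5.266337615147186
```

View pics/t17.png

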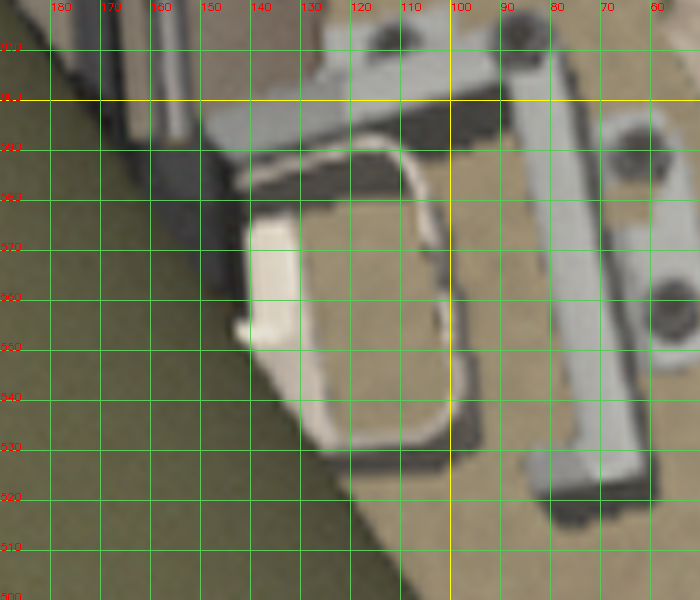

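Call:
{"fn": "servo_tool", "kwargs": {"rows": [-2,-3,0.3,0,1,-2,-7,0.3,0,1,-1,-11,0.3,0,1,0,-15,0.3,0,1,0,-19,0.3,0,1,0,-22,0.3,0,1,0,-22,0.3,0,1]}}

```text
time_s: 12.85
tool_pos: [0.5343, 0.1419, -0.0139]
tool_rot: [-150.6, 89.6, -145.4]
force: [-3.4, -6.3, -1.9]
grip_width: 0.0028
```

```bash
python3 - <<'E'
from h import *
o=get_obs();z=Ro.from_euler('xyz',o['tool_rot'],degrees=True).as_matrix()[:,2];print(o['tool_pos'],o['grip_width'],o['force'],np.degrees(np.arctan2(z[1],z[0])))
p=read_camera('top');cv2.imwrite('pics/t18.png',grid(rect(p,.031,.50,.62,0.05,.19,5.),.62,.19,5.,10))
E
```

```text
[ 0.53426625  0.14188668 -0.01394077] 0.002834154248992491 [-3.37293344 -6.33963016 -1.94436319] 5.276544355943432
```

View pics/t18.png

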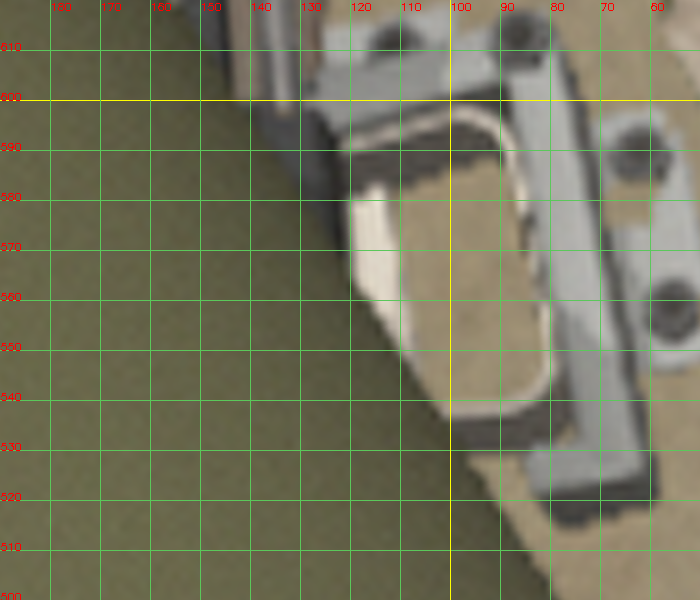

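Call:
{"fn": "servo_tool", "kwargs": {"rows": [0,0,-1,0,1,0,-1.5,-1,0,1,0,-3,-1,0,1,0,-4,-1,0,1,0,-4,-1,0,1]}}

```text
time_s: 13.32
tool_pos: [0.5346, 0.1414, -0.0142]
tool_rot: [178.6, 89.7, -176.0]
force: [-5.1, -1.0, -3.5]
grip_width: 0.0031
```

```bash
python3 - <<'E'
from h import *
o=get_obs();z=Ro.from_euler('xyz',o['tool_rot'],degrees=True).as_matrix()[:,2];print(o['tool_pos'],o['grip_width'],o['force'],np.degrees(np.arctan2(z[1],z[0])))
p=read_camera('top');cv2.imwrite('pics/t19.png',grid(rect(p,.031,.50,.62,0.05,.19,5.),.62,.19,5.,10))
E
```

```text
[ 0.5345591   0.14140561 -0.01423537] 0.00313070575096765 [-5.05829102 -0.99996911 -3.47367133] 5.397347045241476
```

View pics/t19.png

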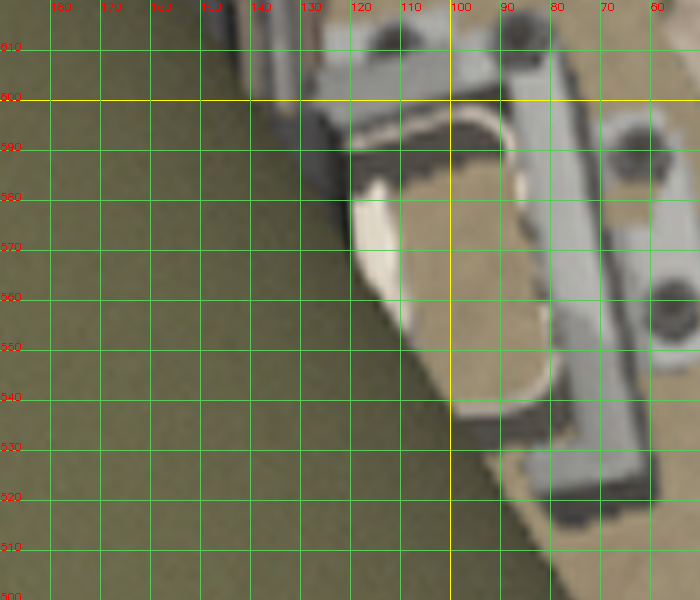

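Call:
{"fn": "servo_tool", "kwargs": {"rows": [-1,1,0,0,1,-2,2,0,0,1,-2,2,0,0,0.75,-2,2,0,0,0.75,-2,2,0,0,0.75,-2,2,0,0,0.75,-2,2,0,0,0.75]}}

```text
time_s: 13.95
tool_pos: [0.5367, 0.1441, -0.012]
tool_rot: [20.2, 89.8, 25.6]
force: [0.1, 1.0, 0.6]
grip_width: 0.0204
```

```bash
python3 - <<'E'
from h import *
o=get_obs();print(o['tool_pos'],o['grip_width'],o['force'])
p=read_camera('wrist');cv2.imwrite('pics/w20.png',p['frame'])
E
```

```text
[ 0.53667775  0.14410742 -0.01203027] 0.020419123205095643 [0.07653188 0.98680983 0.64056592]
```

View pics/w20.png

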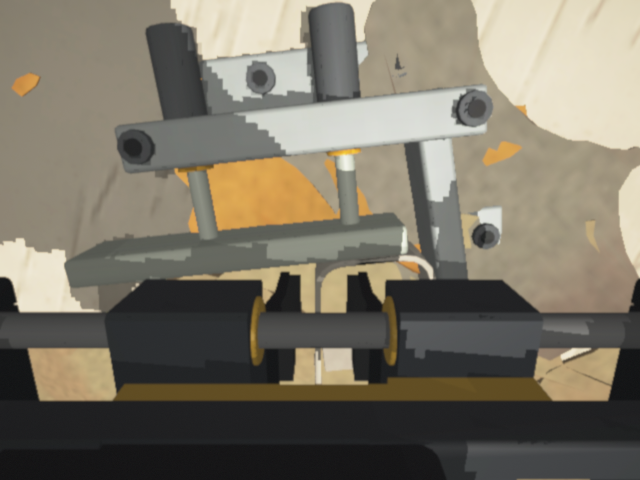

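The flank (col 320) is free between the fingers (inner faces at cols 297 and 350), and the die's end lies on the jaw. I raise straight up and then back off.

Call:
{"fn": "servo_tool", "kwargs": {"rows": [0,0,10,0,0.75,0,0,30,0,0.75,0,0,60,0,0.75,0,0,95,0,0.75,0,0,130,0,0.75,0,-30,150,0,0.75,0,-60,160,0,0.75,0,-95,160,0,0.75,0,-130,160,0,0.75,0,-130,160,0,0.75]}}

```text
time_s: 14.83
tool_pos: [0.536, 0.0038, 0.1479]
tool_rot: [-82.8, 89.7, -78.1]
force: [0.4, -0.9, -0.4]
grip_width: 0.0214
```

Call:
{"fn": "servo_tool", "kwargs": {"rows": [-15,-35,0,0,0.75,-30,-70,0,0,0.75,-45,-105,0,0,0.75,-45,-105,0,0,0.75,-45,-105,0,0,0.75]}}

```text
time_s: 15.25
tool_pos: [0.4899, -0.0942, 0.1477]
tool_rot: [-59.9, 89.9, -54.9]
force: [-0.0, 1.0, 1.4]
grip_width: 0.0217
```

```bash
python3 - <<'E'
from h import *
o=get_obs();print(o['time_s'],o['tool_pos'],o['force'])
p=read_camera('top');cv2.imwrite('pics/t21.png',grid(rect(p,.031,.48,.62,0.05,.20,5.),.62,.20,5.,10))
cv2.imwrite('pics/t21f.png',p['frame'])
p=read_camera('scene');cv2.imwrite('pics/s21.png',cv2.resize(p['frame'][150:270,170:330],None,fx=4.8,fy=4.8,interpolation=cv2.INTER_CUBIC))
E
```

```text
15.25 [ 0.48993959 -0.09415067  0.14772651] [-0.03065267  0.97386073  1.42050626]
```

View pics/t21.png

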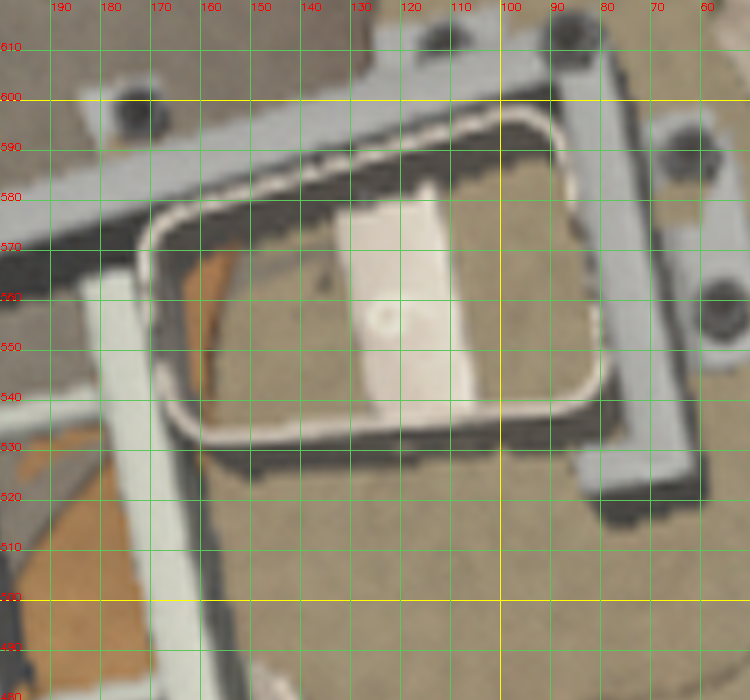

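View pics/t21f.png

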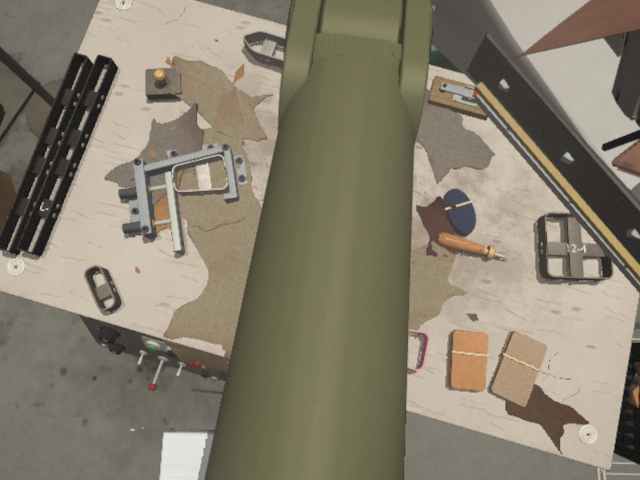

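View pics/s21.png

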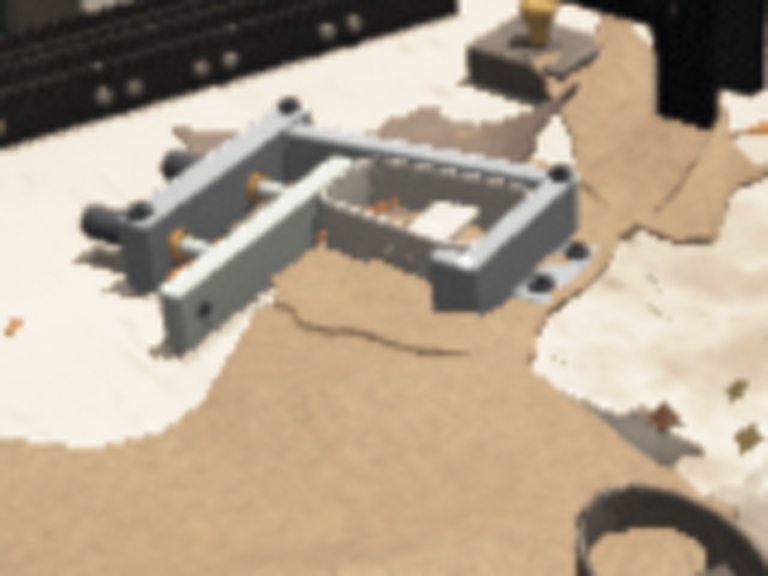

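```bash
python3 - <<'E'
from cell import *
print(sign_off())
E
```

```text
the job is handed in; nothing more can be done
None
```

The die is seated in the holder's pocket and clamped, and I handed the job in at about 15 s of robot time.

I gripped the grey trapezoid die by its mouth-side flank and slid it over the board to the jaw. With it I pressed the jaw back about 25–29 mm and slid it in past the nub. I then eased it back so the jaw pushed it against the side wall, let go and moved the arm clear.

**Last checks (top and scene pictures):**
- **Position:** the die's centre is about 1 mm from the estimated seat, behind the nub, with its narrow end on the jaw.
- **Clamping:** the wide end lies along the side wall. The jaw stands about 6–7 mm back, as expected for a seated die. Both ends look square to within about 1–2°, the limit of what I could read.
- **Bystanders:** the navy blanks, the oval die and the pink look-alike look untouched, though the arm hid parts of the pink and oval dies in the last pictures. The robot touches nothing.

**What disagreed or went wrong:**
- **Fingertips:** they measured about 25 mm higher than the tool frame gives. My first grip closed on air above the die without moving it, so I went lower by the measured tip height.
- **Drag while sliding in:** friction was high, with up to about 31 N of downward press and 22 N of drag, so I eased the height.
- **Possible lift:** during the last sideways move I eased a little too far. The die may have been about half a millimetre off the board inside the pocket, and I lowered it again before release.

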